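# Weld coupon under the loupe

## Robot

A 7-joint arm with a two-finger parallel gripper is mounted at the origin on the work surface. World frame = base frame: x ahead of the robot, y to its left, z up, the work surface at z = 0. Lengths are in m, angles in rad, forces in N, time in s.
With the tool pointing down it reaches from about 0.425 to 0.925 m from the base axis. Payload 6.8 kg.
Tool frame: the origin (TCP) lies between the finger pads; the fingertips stand 17 mm ahead of it and the grasp point (between the pads) lies 2 mm behind it; z points along the fingers, y is the direction in which the jaws open and shut (so a half turn about z gives the same grasp; the last joint's range is limited). The gripper opens to 85 mm and grips with 20 to 120 N. Pads are 22 mm wide; open, the fingers measure 114 mm over their backs; the gripper's body (76 mm by 85 mm) begins 54 mm behind the grasp point. The pads swing forward as they close: fully open they stand 13 mm farther back than shut.
Start: joints at [-0.108, 0.477, 0.022, 1.555, -0.011, 1.109, -0.083], TCP at [0.675, 0, 0.248] pointing down, gripper open.
Joint ranges: [-2.96, 2.96], [-0.34, 2.1], [-1.41, 1.46], [0.24, 2.44], [-1.37, 4.51], [0.17, 1.92], [-2.96, 2.96]. Speed limits (rad/s): [2.39, 2.39, 3.14, 3.14, 3.14, 3.14, 3.14].

## Interface

Orientations are given as a unit quaternion [w, x, y, z].
In Python, from station import bot gives the robot as it stands. The module is installed in compiled form; this text tells all that it offers.
- The arm moves only by the tool carry_out, never from a script. Its argument "moves" is a list of rows, each a list of 3 entries, a list of its own where there are three numbers: the turn, a rotation vector about the tool's x, y, z in degrees, then the shift along the tool's x, y, z in cm, then the finger opening in cm, from 0 to 8.54. A call has 1 to 5 rows; each row is the pose to reach, as a shift and turn from the pose commanded when the call began, along the tool's axes at that moment; what a row does not reach only later rows make up. A row lasts 1/8 s, in which the tool goes at most 62.5 mm and 10.7 degrees, less where a joint would pass 70% of its speed; a pose out of reach is approached as far as the arm can. A call with a gripper value outside its range is refused whole. The fingers move at their own pace and stop on an object; "newtons" is the grip in N (left out, the last holds). Time passes only in rows, so rows that repeat a pose let the fingers close. It gives the time, the measured TCP pose, the force and the opening at its end, in the units of the state.
- bot.get_obs(): the state, without advancing time (a new reading comes with each control period).
- bot.read_camera(name): name is "scene" or "side" or "wrist"; returns the picture (480x640x3 uint8, red, green, blue); there is no depth.
- bot.camera_info(name): a dict with "vertical_fov" (degrees; the focal length in pixels is half the picture's height over the tangent of half this angle, whatever the lens; pixels are square), "cx", "cy" (the principal point, pixels), "position" and "attitude" of the camera in the world. Camera axes: x right, y up, looking along -z (the intrinsics and any distortion apply to the point x, -y, -z); pixel columns grow to the right and rows downward; lengths in m; the calibration is good to about 2 mm. A picture is of the moment at which its call begins: read the wrist's pose just before it. camera_info takes no time and is no camera call; for the wrist camera it gives the pose at the moment of the call.
- bot.hand_in(): hands the job in, once; it reports no verdict.
Trained networks look in the newest picture that a camera, given by its name, has taken for a name from the list of things; names that differ only in an ending like _2 or _b are one class to them, and where a whole thing is asked for, a point or a joint stands for the part that bears it (a point fixed in the world has none). Each returns a list of dicts, best first, with "score" (0 to 1); they miss things now and then, are a little off and sometimes report something else, mostly with a low value. They report only what shows in the picture. A call takes as long as a camera call. They do not tell look-alikes from the thing itself.
- bot.silhouettes(label, camera): "region" (480x640 bool, what is visible of it) and "location" ([column, row] in pixels, amid what is visible of it).
The state is a dict: "t": time; "q": joint angles; "joint_vel": joint speeds; "joint_torque": joint torques, N m; "eef_pos": TCP position; "tool_rot": TCP orientation; "contact_force": force on the tool from outside, world axes, zero at the start; "torque": the same for the moment, N m; "gripper_width": opening from 0.0 (shut) to 1.0 (fully open).
Only numpy, scipy, OpenCV 4.12 (cv2) and the standard library are available. Lean on these libraries where they do the work, as an engineer would, in place of code of your own. Each camera call takes 0.05 s, during which the arm holds its last target. There are 200 camera calls.

## Task

Draw the weld coupon with the yellow-painted corners straight up out of the wooden rack by its top edge, keep it upright, and lower it fully down into the middle of the viewing block's slot without letting it drop. Then take the loupe by its handle and hold it level and still, centred over the weld in the coupon's top edge, with the white line round its rim at its focal height, marked by the surface gauge's orange point, touching nothing with the loupe; finish while still holding it there. Leave the gauge and everything else on the bench as it is.

Things in the scene. Friction and masses are not known exactly. Their poses are not given: they have to be found in the camera images.
- coupon_yellow: the coupon to inspect: a flat steel plate 60 (its x) x 8 (its y) x 80 (its z) mm, about 0.3 kg, standing on edge in one of the rack's three slots (any of them), 30 mm of its height in the slot and 50 mm clear above the rack. Yellow paint on both upper corners; a weld, ground flush, runs up the middle of both faces and shows as a dark patch at the middle of the polished top edge. Origin: middle of its underside; z up. It may stand in the block either way round.
- coupon_yellow_top (a point): the weld in the middle of the yellow coupon's top edge, 80 mm above the coupon's origin
- coupon_blue: a coupon of the same size with blue corners, in another slot of the rack; leave alone
- coupon_red: a coupon of the same size with red corners, in another slot of the rack; leave alone
- rack: fixed light-wood rack, 76 (x) x 177 (y) x 42 (z) mm, with three slots along its x, 55 mm apart along its y, each 11 mm wide and 30 mm deep (slot floor 12 mm above the bench), open at both ends. Origin: centre of its underside on the bench; z up.
- block: fixed bright steel viewing block, 70 (x) x 60 (y) x 45 (z) mm, empty at the start, with one slot along its x through its middle: 11 mm wide, 30 mm deep, open at both ends, its mouth bevelled out to 19 mm over the top 6 mm. Origin: centre of its underside on the bench; z up.
- block_slot (a point): middle of the floor of the viewing block's slot, 15 mm above the bench; axes as the block's. A coupon fully down in the slot has its top edge 95 mm above the bench.
- gauge: fixed surface gauge standing beyond the block (about 175 mm along the block's +x): dark base 62 (x) x 82 (y) x 24 (z) mm, upright spindle 10 mm thick and 235 mm high over its origin, and a level scriber, 6 mm thick, that points along the gauge's -x, towards the block, its last 30 mm painted orange. A clamp on the spindle lets the scriber slide up or down if pushed with more than about 15 N. Origin: centre of the base's underside; z up.
- gauge_tip (a point): the orange point of the scriber, 105 mm to the gauge's -x and 17 mm to its +y, set 145 to 180 mm above the bench; it marks the loupe's focal height. It stands about 65 to 85 mm from the middle of the slot, horizontally.
- loupe: hand loupe, about 0.14 kg, lying flat on the bench: black handle 101 mm long (along its x, from 53 mm behind the origin to 48 mm ahead of it), 22 mm wide, 20 mm high, and a round black-rimmed lens, 64 mm over the rim, 14 mm high, at its +x end. Balance point about 22 mm from the origin towards the lens. Origin: on the underside, below the middle of the handle; z up through the lens (level when its z is vertical).
- lens (a point): centre of the lens, 94 mm to the loupe's +x and 7 mm above its underside, at the height of the white line round the rim
- loupe_handle (a point): middle of the loupe's handle, 10 mm above the loupe's underside
- hammer: hammer lying on the bench; leave alone
- brush: wire brush lying on the bench; leave alone
- etchant: white bottle with red cap, 56 mm across, 130 mm high; leave alone
- disc: dark grinding disc lying flat, 125 mm across, 6 mm thick; leave alone
- marker: white and yellow paint marker lying on the bench, 134 mm long, 15 mm thick; leave alone
- magnet: red triangular welding magnet lying flat, 85 x 86 mm, 16 mm thick; leave alone
Not all that is in view belongs to the job. Leave any red look-alike of the loupe alone.

How it is judged:
On the way, in this order (a step that is already met when the one before it is completed fails the run):
1. the yellow coupon, held in the fingers, by its top edge, has been drawn up clear of the rack (z of coupon_yellow in the frame of rack above 0.046 m and contact force between the fingers and coupon_yellow above 0.5 N and distance between the grasp point and coupon_yellow_top below 0.045 m), for 0.05 s.
2. the yellow coupon stands fully down in the middle of the viewing block's slot, let go (x of coupon_yellow in the frame of block_slot between -0.015 and 0.015 m and y of coupon_yellow in the frame of block_slot between -0.005 and 0.005 m and z of coupon_yellow in the frame of block_slot below 0.004 m and angle between coupon_yellow's own z axis and vertical below 0.12 rad and contact force between the fingers and coupon_yellow below 0.1 N and linear speed of coupon_yellow below 0.02 m/s), for 0.2 s.
3. the loupe is lifted in the fingers (height (world z) of lens above 0.06 m and contact force between the fingers and loupe above 0.5 N), for 0.1 s.
At the end, for the whole second after the job is handed in: Yellow coupon let go in the slot: within 4 mm of its floor, 15 mm of the middle, 0.12 rad of upright. Loupe held still by its handle, touching nothing else: level within 0.07 rad, lens within 12 mm of the weld sideways, white line within 5 mm of the height of the orange point (x of coupon_yellow in the frame of block_slot between -0.015 and 0.015 m and y of coupon_yellow in the frame of block_slot between -0.005 and 0.005 m and z of coupon_yellow in the frame of block_slot below 0.004 m and angle between coupon_yellow's own z axis and vertical below 0.12 rad and contact force between each of the fingers, loupe and coupon_yellow below 0.1 N and contact force between the fingers and loupe above 1 N and distance between the grasp point and loupe_handle below 0.06 m and horizontal distance between lens and coupon_yellow_top below 0.012 m and z of lens in the frame of gauge_tip between -0.005 and 0.005 m and angle between loupe's own z axis and vertical below 0.07 rad and linear speed of loupe below 0.015 m/s and angular speed of loupe below 0.1 rad/s and contact force between loupe and block below 0.1 N and contact force between loupe and gauge below 0.1 N and contact force between loupe and rack below 0.1 N); the arm keeps its last pose, push and grip.
It fails at once if the yellow coupon tipped more than 0.3 rad (17 degrees) from upright (angle between coupon_yellow's own z axis and vertical above 0.3 rad).
It fails at once if the yellow coupon or the loupe let drop (moving faster than 0.5 m/s with no finger on it) ((contact force between the fingers and coupon_yellow below 0.05 N and linear speed of coupon_yellow above 0.5 m/s) or (contact force between the fingers and loupe below 0.05 N and linear speed of loupe above 0.5 m/s)).
It fails at once if the loupe knocked against the coupon or the gauge (over 2 N) (contact force between loupe and coupon_yellow above 2 N or contact force between loupe and gauge above 2 N).
It fails at once if the gauge's setting disturbed (its point moved more than 4 mm) (distance of gauge_tip from where it was at the start of the episode above 0.004 m).
It fails at once if another coupon moved more than 12 mm, or another loose thing more than 30 mm (distance of any of coupon_blue, coupon_red from where it was at the start of the episode above 0.012 m or distance of any of hammer, brush, etchant, disc, marker, magnet from where it was at the start of the episode above 0.03 m).
It also fails if it takes over 54 s, if anything falls off the work surface, if the arm or the gripper's body presses on something with over 40 N, if the wrist force passes 120 N, or if a joint passes its speed limit or range.

## Working session

There is one attempt and no reset: what is moved stays moved. The work goes in short steps, Python scripts to look and compute and a tool call to move; the robot and the scene stay as the last step left them, time stands still between calls to the robot, and variables do not carry over. Pictures are saved under pics/ and viewed, about 8 in all and at most 12, crops included, and the job is handed in when it is done.

Besides the shell and the picture viewer there is one more tool, called after "Request:" as a command line: name --argument value ..., lists and objects as JSON in quotes. carry_out: Moves the arm, as the interface text tells. Its arguments: {"type":"object","properties":{"moves":{"type":"array"},"newtons":{"type":"number"}},"required":["moves"]}

```bash
mkdir -p pics; cat > h.py <<'E'
import numpy as np, cv2
from station import bot
from scipy.spatial.transform import Rotation as R
def rot(q): return R.from_quat([q[1],q[2],q[3],q[0]])
def cam(n):
    i=bot.camera_info(n); return i
def save(n,name):
    im=bot.read_camera(n); cv2.imwrite('pics/'+name+'.png',im[:,:,::-1]); return im
E
python3 - <<'E'
from h import *
for n in ['scene','side','wrist']: print(n,cam(n))
a=save('scene','s0');b=save('side','d0');c=save('wrist','w0')
cv2.imwrite('pics/all0.png',cv2.resize(np.vstack([np.hstack([a,b]),np.hstack([c,c*0])]),(800,600),interpolation=cv2.INTER_AREA)[:,:,::-1])
print(bot.get_obs())
E
```

```text
scene {'vertical_fov': 57.76894747115554, 'cx': 321.5421523237834, 'cy': 244.21369376154277, 'position': array([ 1.34887552, -0.19685486,  0.80086581]), 'attitude': array([0.70962191, 0.31465618, 0.26857158, 0.57034862])}
side {'vertical_fov': 56.68444639405827, 'cx': 323.1671947816636, 'cy': 237.10239687651733, 'position': array([0.21058658, 0.88449431, 0.77433269]), 'attitude': array([-0.1758596 , -0.08958526,  0.46629752,  0.86233086])}
wrist {'vertical_fov': 63.84149144675064, 'cx': 321.4733673968525, 'cy': 240.31628241724184, 'position': array([0.67471767, 0.08499641, 0.37333112]), 'attitude': array([ 9.86055153e-01, -1.66413647e-01,  6.48783483e-04,  1.14576255e-03])}
{'t': 0.15, 'q': array([-0.10810326,  0.47763049,  0.02236627,  1.5561612 , -0.01154485,
        1.10928295, -0.08308715]), 'joint_vel': array([ 3.52266165e-05, -1.57585783e-03,  1.43352755e-03, -4.42909773e-03,
       -8.77810522e-04, -5.07477233e-04, -2.86999066e-04]), 'joint_torque': array([ 1.55385478e-03, -5.96924365e+01,  1.60940632e+00, -2.81490952e+01,
        1.26662746e-02,  6.56643446e-03,  5.58682734e-05]), 'eef_pos': array([6.74600313e-01, 1.35405507e-06, 2.47562479e-01]), 'tool_rot': array([-4.56046159e-04,  7.07107638e-01,  7.07105600e-01, -5.00629667e-04]), 'contact_force': array([0.15895067, 0.28693184, 1.23850326]), 'torque': array([-0.02294289,  0.02206856,  0.01201471]), 'gripper_width': 0.998898222042926}
```

View pics/all0.png

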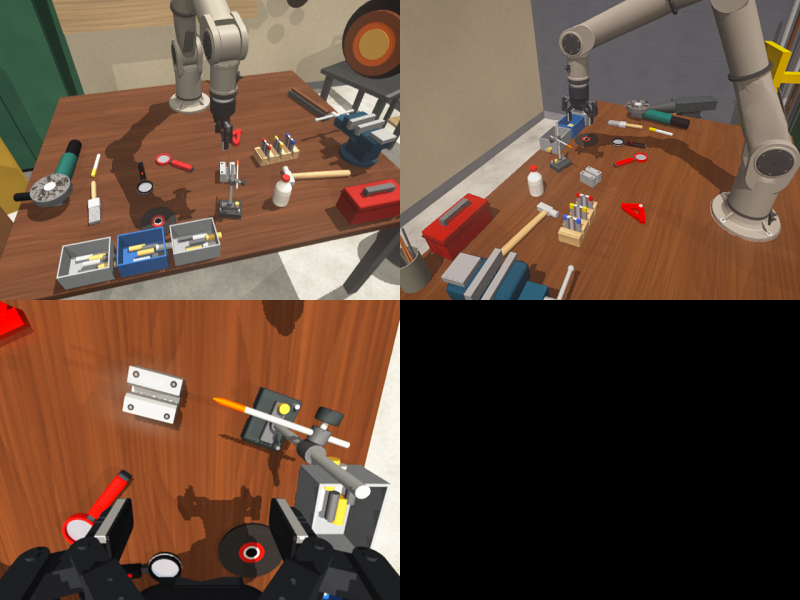

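The composite (each view at 0.62×) shows the rack with three coupons at scene (275,150) and side (577,215), and the block at scene (229,172). The black loupe is at scene (143,175), with a red look-alike at (173,160). The gauge is at scene (230,200).

```bash
cat >> h.py <<'E'
def ray(n,px,info=None):
    i=info or cam(n); f=240/np.tan(np.radians(i['vertical_fov']/2))
    px=np.atleast_2d(px).astype(float)
    d=np.c_[(px[:,0]-i['cx'])/f,-(px[:,1]-i['cy'])/f,-np.ones(len(px))]
    return np.array(i['position']),rot(i['attitude']).apply(d)
def onz(n,px,z,info=None):
    p,d=ray(n,px,info); return p+d*((z-p[2])/d[:,2])[:,None]
def proj(n,P,info=None):
    i=info or cam(n); f=240/np.tan(np.radians(i['vertical_fov']/2))
    c=rot(i['attitude']).inv().apply(np.atleast_2d(P)-i['position'])
    return np.c_[i['cx']+f*c[:,0]/-c[:,2], i['cy']-f*c[:,1]/-c[:,2]]
def tri(obs):
    A=np.zeros((3,3));b=np.zeros(3);L=[]
    for n,px,info in obs:
        p,d=ray(n,px,info);d=d[0]/np.linalg.norm(d[0]);M=np.eye(3)-np.outer(d,d);A+=M;b+=M@p;L.append((p,M))
    X=np.linalg.solve(A,b); return X,[np.linalg.norm(M@(X-p))*1e3 for p,M in L]
E
python3 - <<'E'
from h import *
np.set_printoptions(precision=3,suppress=True)
for l in ['rack','block','coupon_yellow','gauge_tip','loupe','etchant']:
    best={}
    for n in ['scene','side']:
        for k,r in enumerate(bot.silhouettes(l,n)[:3]):
            ys,xs=np.nonzero(r['region'])
            print(l,n,round(r['score'],2),np.round(r['location']),len(xs),(xs.min(),ys.min(),xs.max(),ys.max()) if len(xs) else'', onz(n,r['location'],.03)[0])
            if k==0: best[n]=r['location']
    if len(best)==2: print('   tri',tri([(n,p,None) for n,p in best.items()]))
a=cv2.imread('pics/s0.png');b=cv2.imread('pics/d0.png')
s=a[190:290,380:500];d=b[280:400,880-640:340]
E
python3 - <<'E'
import cv2,numpy as np
a=cv2.imread('pics/s0.png');b=cv2.imread('pics/d0.png')
f=lambda i,x,y,w,h:cv2.resize(i[y:y+h,x:x+w],(400,300),interpolation=cv2.INTER_CUBIC)
cv2.imwrite('pics/crop1.png',np.vstack([np.hstack([f(a,390,200,120,90),f(b,240,300,120,90)]),np.hstack([f(a,200,230,120,90),f(b,300,200,120,90)])]))
E
```

```text
rack scene 0.82 [439. 249.] 1482 (np.int64(405), np.int64(230), np.int64(478), np.int64(265)) [0.572 0.265 0.03 ]
rack scene 0.64 [229. 294.] 768 (np.int64(219), np.int64(259), np.int64(245), np.int64(312)) [ 0.607 -0.286  0.03 ]
rack side 0.55 [288. 371.] 1581 (np.int64(253), np.int64(323), np.int64(317), np.int64(394)) [0.513 0.335 0.03 ]
   tri (array([ 0.529,  0.296, -0.017]), [np.float64(4.920815904226039), np.float64(4.920815904226109)])
block scene 0.77 [362. 274.] 541 (np.int64(352), np.int64(259), np.int64(376), np.int64(291)) [0.616 0.042 0.03 ]
block side 0.61 [303. 282.] 838 (np.int64(288), np.int64(267), np.int64(322), np.int64(299)) [0.608 0.059 0.03 ]
   tri (array([0.611, 0.046, 0.022]), [np.float64(3.1900431648531127), np.float64(3.1900431648531464)])
coupon_yellow scene 0.54 [444. 233.] 312 (np.int64(436), np.int64(219), np.int64(452), np.int64(251)) [0.515 0.305 0.03 ]
coupon_yellow side 0.9 [286. 338.] 570 (np.int64(272), np.int64(325), np.int64(299), np.int64(352)) [0.558 0.255 0.03 ]
   tri (array([0.545, 0.283, 0.061]), [np.float64(2.9397031560407396), np.float
[... 919 characters left out ...]
37)) [ 0.558 -0.261  0.03 ]
   tri (array([ 0.512, -0.294, -0.084]), [np.float64(14.067356392836484), np.float64(14.067356392836462)])
etchant scene 0.83 [453. 306.] 1130 (np.int64(436), np.int64(279), np.int64(466), np.int64(330)) [0.763 0.216 0.03 ]
etchant side 0.9 [215. 292.] 927 (np.int64(205), np.int64(265), np.int64(229), np.int64(314)) [0.798 0.183 0.03 ]
etchant side 0.42 [306. 283.] 827 (np.int64(288), np.int64(267), np.int64(322), np.int64(299)) [0.598 0.058 0.03 ]
etchant side 0.29 [378. 339.] 801 (np.int64(355), np.int64(326), np.int64(392), np.int64(357)) [0.366 0.173 0.03 ]
   tri (array([0.78 , 0.204, 0.053]), [np.float64(0.25190788573708023), np.float64(0.2519078857373299)])
```

View pics/crop1.png

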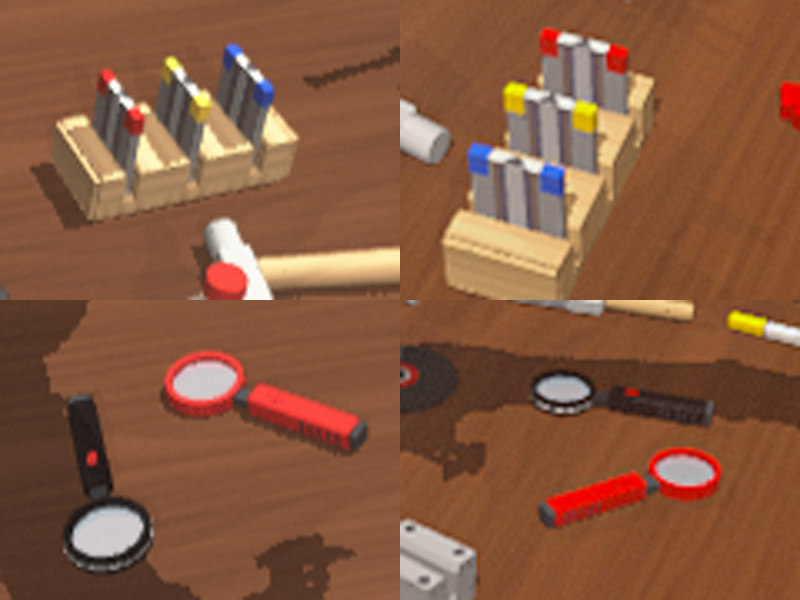

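The coupons in the scene view are red (428,230), yellow (444,233) in the middle slot, and blue (464,222). I choose the middle, yellow-cornered one. The loupe candidates are black (228,290) and red (274,261), and I choose the black one. Next I triangulate the yellow corners.

```bash
cat >> h.py <<'E'
def blobs(im,lo,hi,box=None,n=2):
    h=cv2.cvtColor(im,cv2.COLOR_RGB2HSV); m=cv2.inRange(h,np.array(lo),np.array(hi))
    if box: k=np.zeros_like(m);x0,y0,x1,y1=box;k[y0:y1,x0:x1]=1;m=m*k
    _,_,st,ce=cv2.connectedComponentsWithStats(m)
    o=np.argsort(-st[1:,4])[:n]+1
    return [(ce[k],st[k,4]) for k in o]
Y=([22,120,110],[35,255,255])
E
python3 - <<'E'
from h import *
np.set_printoptions(precision=3,suppress=True)
a=cv2.imread('pics/s0.png')[:,:,::-1];b=cv2.imread('pics/d0.png')[:,:,::-1]
A=sorted(blobs(a,*Y,(430,212,458,245)),key=lambda r:r[0][1]);B=sorted(blobs(b,*Y,(266,318,304,345)),key=lambda r:-r[0][0])
print(A,B)
P=[]
for p,q in zip(A,B):
    t=tri([('scene',p[0],None),('side',q[0],None)]);print(t);P.append(t[0])
d=P[1]-P[0];print(np.linalg.norm(d),np.degrees(np.arctan2(d[1],d[0])),(P[0]+P[1])/2)
E
```

```text
[(array([440.923, 218.462]), np.int32(13)), (array([450.214, 230.071]), np.int32(14))] [(array([295.053, 334.439]), np.int32(57)), (array([273.833, 328.611]), np.int32(54))]
(array([0.518, 0.285, 0.087]), [np.float64(1.0587015412902023), np.float64(1.0587015412903098)])
(array([0.568, 0.288, 0.087]), [np.float64(0.2732183123400302), np.float64(0.27321831234015737)])
0.049697686712756435 3.607669895762954 [0.543 0.287 0.087]
```

Request:
carry_out --moves '[[[0, 0, -10], [5, -2.5, 0], 3.2], [[0, 0, -20], [10, -5, 0], 3.2], [[0, 0, -30], [15, -7.5, 0], 3.2], [[0, 0, -40], [20, -10, 0], 3.2], [[0, 0, -50], [25, -12.5, 0], 3.2]]'

```text
t: 1.38
eef_pos: [0.5492, 0.2515, 0.2486]
tool_rot: [0.0, 0.339, 0.941, 0.0]
contact_force: [0.2, -0.7, 1.1]
gripper_width: 0.374
```

```bash
cat >> h.py <<'E'
def go(target=None,yaw=None):
    """offset to target in tool axes (cm) at the present pose; tool x yaw"""
    o=bot.get_obs();r=rot(o['tool_rot']);x=r.as_matrix()[:,0]
    print('t',round(o['t'],2),'eef',np.round(o['eef_pos'],4),'toolx yaw',round(np.degrees(np.arctan2(x[1],x[0])),2),'w',round(o['gripper_width'],3),'F',np.round(o['contact_force'],1),'tilt',np.round(r.as_matrix()[:,2],4))
    if target is not None: print('shift cm',np.round(r.inv().apply(np.array(target)-o['eef_pos'])*100,2))
E
python3 -c "
from h import *
go([.543,.287,.25])"
```

```text
t 1.38 eef [0.5492 0.2515 0.2486] toolx yaw 140.31 w 0.374 F [ 0.2 -0.7  1.1] tilt [ 7.e-04  2.e-04 -1.e+00]
shift cm [ 2.75  2.34 -0.14]
```

Request:
carry_out --moves '[[[0, 0, -10.5], [0.7, 0.6, 0], 3.2], [[0, 0, -21], [1.4, 1.2, 0], 3.2], [[0, 0, -31], [2.1, 1.8, 0], 3.2], [[0, 0, -40], [2.75, 2.34, 0], 3.2], [[0, 0, -40], [2.75, 2.34, 0], 3.2]]'

```text
t: 2.0
eef_pos: [0.5438, 0.2862, 0.2483]
tool_rot: [-0.0, 0.0, 1.0, 0.0]
contact_force: [0.3, -0.6, 0.5]
gripper_width: 0.372
```

```bash
python3 - <<'E'
from h import *
np.set_printoptions(precision=4,suppress=True)
go([.543,.287,.25])
i=cam('wrist');im=save('wrist','w1')
bl=blobs(im,*Y,n=4);print(bl)
P=[onz('wrist',b[0],.088,i)[0] for b in bl[:2]];print(P)
d=P[1]-P[0];print(np.linalg.norm(d),np.degrees(np.arctan2(d[1],d[0])),(P[0]+P[1])/2)
E
```

```text
t 2.0 eef [0.5438 0.2862 0.2483] toolx yaw 179.98 w 0.372 F [ 0.3 -0.6  0.5] tilt [-0.0002  0.0006 -1.    ]
shift cm [ 0.08  0.08 -0.17]
[(array([317.1135, 193.305 ]), np.int32(282)), (array([321.467 , 255.2783]), np.int32(212)), (array([292.8941, 216.8353]), np.int32(170)), (array([  4.2743, 453.7257]), np.int32(113))]
[array([0.521 , 0.2835, 0.088 ]), array([0.5712, 0.2868, 0.088 ])]
0.05030145022512801 3.8379270693399854 [0.5461 0.2851 0.088 ]
```

View pics/w1.png

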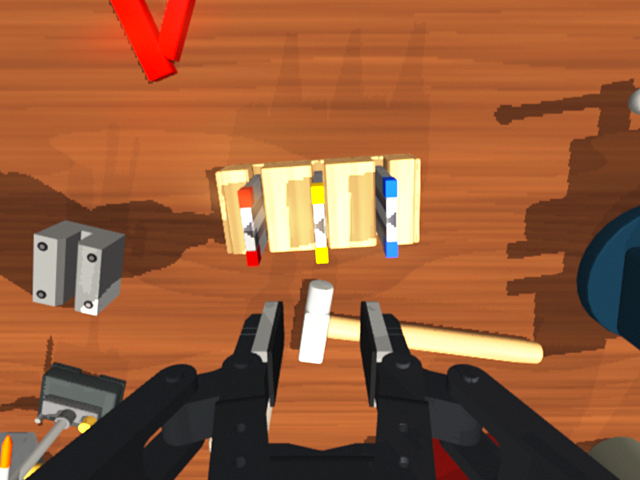

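The coupon's top edge is under the fingers, with yellow ends at (317,193) and (321,255). The block's bolts are at (41,246), (92,257), (41,294) and (88,305). I'll measure the block from the bolts in both wrist pictures.

```bash
python3 - <<'E'
from h import *
np.set_printoptions(precision=4,suppress=True)
i1=cam('wrist'); i0=dict(i1,position=np.array([0.67471767,0.08499641,0.37333112]),attitude=np.array([9.86055153e-01,-1.66413647e-01,6.48783483e-04,1.14576255e-03]))
def ref(im,p):
    g=255-cv2.cvtColor(im,cv2.COLOR_BGR2GRAY).astype(float);x,y=map(int,p);w=g[y-5:y+6,x-5:x+6];w=np.clip(w-np.percentile(w,70),0,None)
    yy,xx=np.mgrid[y-5:y+6,x-5:x+6];return np.array([(w*xx).sum(),(w*yy).sum()])/w.sum()
a=cv2.imread('pics/w0.png');b=cv2.imread('pics/w1.png')
A=[ref(a,p) for p in [(227,120),(277,134),(216,174),(264,189)]]   # up-left,up-right,low-left,low-right: x right y up
B=[ref(b,p) for p in [(92,257),(88,305),(41,246),(41,294)]]
print(A,B)
T=[]
for p,q in zip(A,B):
    t=tri([('w',p,i0),('w',q,i1)]);print(t);T.append(t[0])
T=np.array(T)
for Q in (T,onz('w',A,.045,i0),onz('w',B,.045,i1)):
    d=(Q[1]-Q[0]+Q[3]-Q[2]);print(Q.mean(0),np.degrees(np.arctan2(d[1],d[0])))
i=cam('wrist');bot.read_camera('wrist')
for l in ['gauge_tip','block']:
  for r in bot.silhouettes(l,'wrist')[:2]:print(l,r['score'],r['location'])
E
```

```text
[array([222.3106, 118.8363]), array([277.759 , 134.1706]), array([211.9993, 171.7245]), array([265.3898, 187.2859])] [array([ 92.2827, 256.9229]), array([ 88.3225, 303.1368]), array([ 42.9206, 245.599 ]), array([ 41.5687, 293.4866])]
(array([0.5918, 0.0743, 0.0417]), [np.float64(1.2568346716909395), np.float64(1.256834671690893)])
(array([0.6377, 0.0629, 0.045 ]), [np.float64(0.6936746960991154), np.float64(0.6936746960990668)])
(array([0.5799, 0.0314, 0.0425]), [np.float64(0.7528325260422127), np.float64(0.7528325260423959)])
(array([0.6265, 0.0197, 0.0454]), [np.float64(0.5936906553898583), np.float64(0.5936906553899526)])
[0.609  0.0471 0.0436] -14.09104375032814
[0.6097 0.0476 0.045 ] -15.737790087832986
[0.6082 0.0476 0.045 ] -15.125615966208626
gauge_tip 0.95 [7.9, 458.1]
gauge_tip 0.43 [253.8, 218.5]
block 0.92 [76.8, 264.8]
```

Request:
carry_out --moves '[[[0, 0, -3.8], [-0.15, 0, 4.5], 3.2], [[0, 0, -3.8], [-0.15, 0, 9], 3.2], [[0, 0, -3.8], [-0.15, 0, 9], 3.2]]'

```text
t: 2.58
eef_pos: [0.5435, 0.2837, 0.1551]
tool_rot: [-0.003, -0.032, 0.999, -0.002]
contact_force: [0.0, 0.2, 1.5]
gripper_width: 0.371
```

Request:
carry_out --moves '[[[0, 0, 0], [-0.15, 0.1, 3.5], 3.2], [[0, 0, 0], [-0.15, 0.1, 5.5], 3.2], [[0, 0, 0], [-0.15, 0.1, 7.7], 3.2], [[0, 0, 0], [-0.15, 0.1, 7.7], 3.2]]'

```text
t: 3.08
eef_pos: [0.5465, 0.2863, 0.0809]
tool_rot: [-0.001, -0.033, 0.999, -0.001]
contact_force: [-0.4, -0.6, -0.0]
gripper_width: 0.375
```

```bash
python3 - <<'E'
from h import *
go([.546,.285,.079])
save('wrist','w2')
a=cv2.imread('pics/w2.png');b=save('side','d2')[300:390,220:340,::-1]
cv2.imwrite('pics/v2.png',np.hstack([cv2.resize(a[160:480,160:480],(400,400)),cv2.resize(b,(400,400))]))
# block yaw from w0 rectangle of bright pixels
w=cv2.imread('pics/w0.png');h=cv2.cvtColor(w,cv2.COLOR_BGR2HSV);m=((h[:,:,1]<60)&(h[:,:,2]>120)).astype(np.uint8);k=m*0;k[100:215,190:310]=1;m*=k
m=cv2.morphologyEx(m,cv2.MORPH_OPEN,np.ones((3,3)))
n,l,s,c=cv2.connectedComponentsWithStats(m)
i0=dict(cam('wrist'),position=np.array([0.67471767,0.08499641,0.37333112]),attitude=np.array([9.86055153e-01,-1.66413647e-01,6.48783483e-04,1.14576255e-03]))
for j in range(1,n):
    if s[j,4]>300:
        ys,xs=np.nonzero(l==j);Q=onz('w',np.c_[xs,ys],.045,i0)[:,:2].astype(np.float32);print(s[j],cv2.minAreaRect(Q*1000))
E
```

```text
t 3.08 eef [0.5465 0.2863 0.0809] toolx yaw -176.23 w 0.375 F [-0.4 -0.6 -0. ] tilt [-0.0015 -0.0011 -1.    ]
shift cm [ 0.06 -0.12  0.19]
[ 196  106   97   92 6078] ((609.2897338867188, 48.77836227416992), (63.19816970825195, 71.94924926757812), 75.4245376586914)
```

View pics/v2.png

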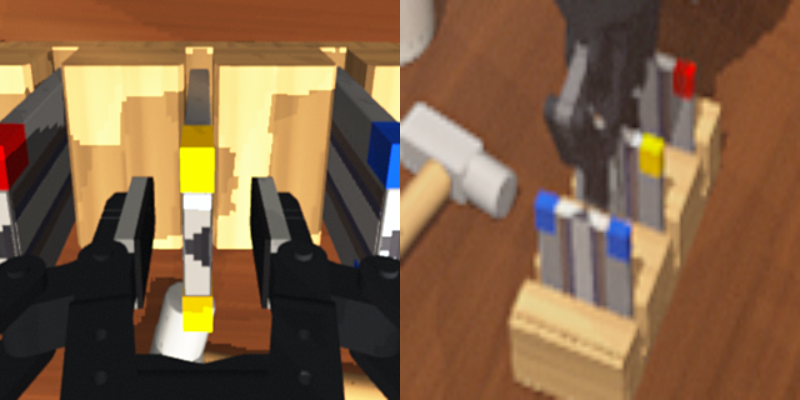

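The fingers straddle the yellow coupon squarely, with its weld at about (198,245) in the crop. Closing.

Request:
carry_out --moves '[[[0, 0, 0], [0, 0, 0], 0], [[0, 0, 0], [0, 0, 0], 0], [[0, 0, 0], [0, 0, 0], 0], [[0, 0, 0], [0, 0, 0], 0]]' --newtons 60

```text
t: 3.68
eef_pos: [0.5478, 0.2868, 0.0828]
tool_rot: [0.001, -0.033, 0.999, 0.0]
contact_force: [-0.1, -1.5, 6.4]
gripper_width: 0.081
```

Request:
carry_out --moves '[[[0, 0, 0], [0, 0, 0], 0], [[0, 0, 0], [0, 0, -1.5], 0], [[0, 0, 0], [0, 0, -4], 0], [[0, 0, 0], [0, 0, -6], 0], [[0, 0, 0], [0, 0, -8], 0]]'

```text
t: 4.3
eef_pos: [0.5468, 0.2867, 0.1626]
tool_rot: [0.0, -0.033, 0.999, 0.0]
contact_force: [0.4, -0.6, -3.0]
gripper_width: 0.081
```

```bash
python3 - <<'E'
from h import *
go([.6093,.0478,.16])
i=cam('wrist');im=save('wrist','w3')
bl=blobs(im,*Y,n=4);print(bl)
b=save('side','d3')[290:380,220:340,::-1]
cv2.imwrite('pics/v3.png',np.hstack([cv2.resize(im[160:480,160:480,::-1],(400,400)),cv2.resize(b,(400,400))]))
E
```

```text
t 4.3 eef [0.5468 0.2867 0.1626] toolx yaw -176.2 w 0.081 F [ 0.4 -0.6 -3. ] tilt [ 1.e-04  1.e-04 -1.e+00]
shift cm [ -4.65 -24.25   0.26]
[(array([321.48495451, 281.93142057]), np.int32(1429)), (array([321.67275495, 405.44901065]), np.int32(657)), (array([309.95555556, 231.24444444]), np.int32(45)), (array([382.5, 179. ]), np.int32(20))]
```

View pics/v3.png

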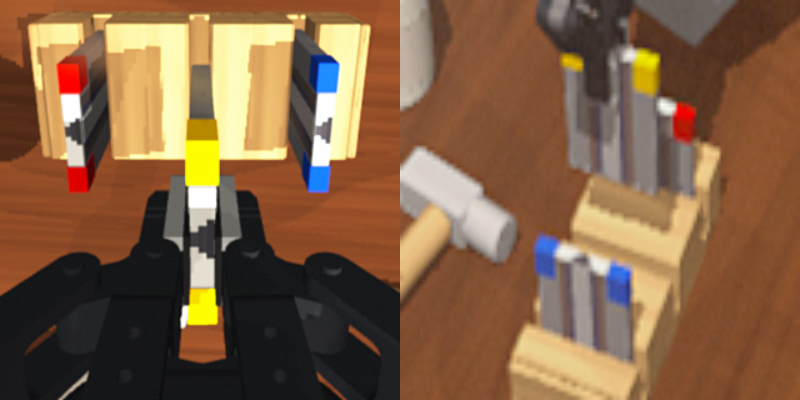

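The coupon is held upright, clear of the slot, with the weld at crop (203,238). I lift a bit more and carry it over to the block.

Request:
carry_out --moves '[[[0, 0, 0], [0, 0, -3.5], 0], [[0, 0, 5], [-1.2, -6, -4], 0], [[0, 0, 10], [-2.4, -12, -4], 0], [[0, 0, 15], [-3.6, -18, -4], 0], [[0, 0, 18.6], [-4.65, -24.2, -4], 0]]'

```text
t: 5.03
eef_pos: [0.6092, 0.0469, 0.2008]
tool_rot: [-0.0, 0.13, 0.992, -0.0]
contact_force: [1.1, -0.0, -2.6]
gripper_width: 0.082
```

Request:
carry_out --moves '[[[0, 0, 0], [0, 0, 0], 0], [[0, 0, 0], [0, 0, 0], 0]]'

```text
t: 5.28
eef_pos: [0.6088, 0.0489, 0.2007]
tool_rot: [-0.001, 0.129, 0.992, 0.0]
contact_force: [-0.2, 1.1, -3.1]
gripper_width: 0.079
```

```bash
python3 - <<'E'
from h import *
i=cam('wrist');im=save('wrist','w4');go([.6093,.0478,.14])
o=bot.get_obs()
print('weld', [np.round(rot(o['tool_rot']).inv().apply(onz('w',[322.4,y],o['eef_pos'][2]+.0095,i)[0]-o['eef_pos'])*1000,1) for y in (350.4,)])
# slot line: overlay projected block top outline + slot edges from estimate
c=np.array([.6093,.0478]);y=np.radians(-14.8);M=np.array([[np.cos(y),-np.sin(y)],[np.sin(y),np.cos(y)]])
v=im[:,:,::-1].copy()
for Q in ([(-35,-30),(35,-30),(35,30),(-35,30)],[(-35,-9.5),(35,-9.5),(35,9.5),(-35,9.5)]):
    P=np.c_[np.array(Q)/1e3@M.T+c,[.045]*4];p=proj('w',P,i)
    cv2.polylines(v,[np.round(p*4).astype(int)],True,(255,0,255),1,cv2.LINE_AA,2)
cv2.imwrite('pics/v4.png',cv2.resize(v[130:430,170:470],(600,600),interpolation=cv2.INTER_CUBIC))
E
```

```text
t 5.33 eef [0.6087 0.0502 0.2008] toolx yaw 165.3 w 0.081 F [-0.1 -0.1 -2.6] tilt [-0.001  0.001 -1.   ]
shift cm [-0.12 -0.22  6.08]
weld [array([ 2.5, -0.4, -9.5])]
```

View pics/v4.png

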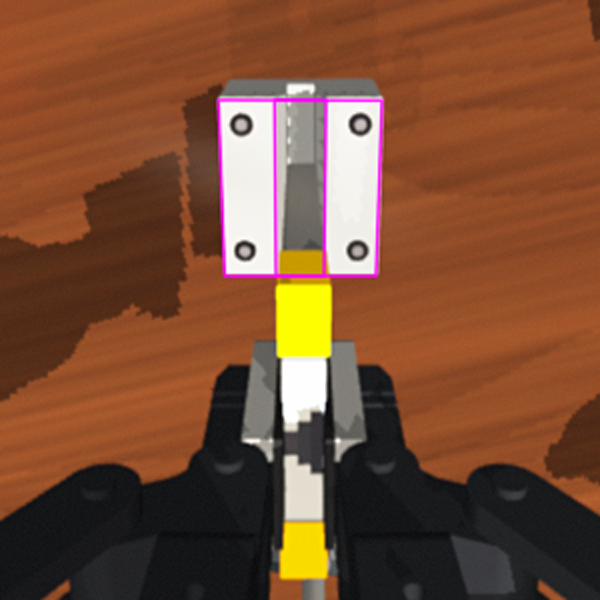

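View 6: the projected outline fits the block exactly, and the coupon lines up with the slot. I descend to just above the mouth.

Request:
carry_out --moves '[[[0, 0, 0], [-0.37, -0.15, 3], 0], [[0, 0, 0], [-0.37, -0.15, 6], 0], [[0, 0, 0], [-0.37, -0.15, 7.5], 0], [[0, 0, 0], [-0.37, -0.15, 7.5], 0], [[0, 0, 0], [-0.37, -0.15, 7.5], 0]]'

```text
t: 5.95
eef_pos: [0.6132, 0.047, 0.1274]
tool_rot: [0.001, 0.128, 0.992, 0.0]
contact_force: [-0.2, 0.1, -2.7]
gripper_width: 0.078
```

```bash
python3 - <<'E'
from h import *
c=np.array([.6093,.0478]);y=np.radians(-14.8);e=np.array([np.cos(y),np.sin(y)])
go([*(c+e*.0025),.0855])
E
```

```text
t 5.95 eef [0.6132 0.047  0.1274] toolx yaw 165.24 w 0.078 F [-0.2  0.1 -2.7] tilt [ 1.8e-03  5.0e-04 -1.0e+00]
shift cm [ 0.16 -0.03  4.19]
```

Request:
carry_out --moves '[[[0, 0, 0], [0.1, 0, 1], 0], [[0, 0, 0], [0.1, 0, 1.8], 0], [[0, 0, 0], [0.1, 0, 2.6], 0], [[0, 0, 0], [0.1, 0, 3.4], 0]]'

```text
t: 6.45
eef_pos: [0.6114, 0.0465, 0.0916]
tool_rot: [-0.0, 0.129, 0.992, -0.0]
contact_force: [0.2, -0.5, -2.0]
gripper_width: 0.081
```

Request:
carry_out --moves '[[[0, 0, 0], [0, 0, 0.3], 0], [[0, 0, 0], [0, 0, 0.55], 0], [[0, 0, 0], [0, 0, 0.7], 0], [[0, 0, 0], [0, 0, 0.7], 0]]'

```text
t: 6.95
eef_pos: [0.6117, 0.0466, 0.0858]
tool_rot: [0.0, 0.129, 0.992, 0.0]
contact_force: [-0.9, -0.2, 0.2]
gripper_width: 0.083
```

Request:
carry_out --moves '[[[0, 0, 0], [0, 0, 0.15], 0], [[0, 0, 0], [0, 0, 0.15], 0]]'

```text
t: 7.2
eef_pos: [0.6118, 0.0467, 0.0857]
tool_rot: [0.0, 0.129, 0.992, -0.0]
contact_force: [-6.2, -0.9, 12.9]
gripper_width: 0.078
```

Request:
carry_out --moves '[[[0, 0, 0], [0, 0, 0], 1.5], [[0, 0, 0], [0, 0, 0], 3.5], [[0, 0, 0], [0, 0, 0], 3.5], [[0, 0, 0], [0, 0, 0], 3.5]]'

```text
t: 7.7
eef_pos: [0.6115, 0.0466, 0.0837]
tool_rot: [-0.0, 0.129, 0.992, 0.0]
contact_force: [0.2, -0.0, 0.1]
gripper_width: 0.41
```

Request:
carry_out --moves '[[[0, 0, 0], [0, 0, -2], 3.5], [[0, 0, 0], [0, 0, -6], 3.5], [[0, 0, 0], [0, 0, -11], 3.5], [[0, 0, 0], [0, 0, -11.5], 3.5], [[0, 0, 0], [0, 0, -11.5], 3.5]]'

```text
t: 8.32
eef_pos: [0.6118, 0.0465, 0.2]
tool_rot: [0.001, 0.129, 0.992, 0.0]
contact_force: [-0.5, 0.3, -0.8]
gripper_width: 0.416
```

```bash
python3 - <<'E'
from h import *
np.set_printoptions(precision=4,suppress=True)
i=cam('wrist');im=save('wrist','w5');go()
bl=blobs(im,*Y,n=3);print(bl);P=onz('w',[b[0] for b in bl[:2]],.095,i);print(P,P.mean(0))
s=save('scene','s5');d=save('side','d5')
O=([5,170,150],[17,255,255])
bo={}
for n in ('scene','side','wrist'):
    for r in bot.silhouettes('gauge_tip',n)[:1]:
        I=s if n=='scene' else d if n=='side' else im
        ys,xs=np.nonzero(r['region']);print(n,r['score'],r['location'],(xs.min(),ys.min(),xs.max(),ys.max()))
        print(blobs(I,*O,(max(xs.min()-15,0),max(ys.min()-15,0),xs.max()+15,ys.max()+15),2))
f=lambda a,x,y,w,h:cv2.resize(a[y:y+h,x:x+w,::-1],(400,300),interpolation=cv2.INTER_CUBIC)
cv2.imwrite('pics/v5.png',np.vstack([np.hstack([f(im,160,120,320,240),f(im,0,240,320,240)]),np.hstack([f(s,330,235,88,66),f(d,230,205,120,90)])]))
E
```

```text
t 8.38 eef [0.6111 0.0464 0.1988] toolx yaw 165.19 w 0.41 F [-0.1 -0.6 -0.5] tilt [-0.0004 -0.0002 -1.    ]
[(array([320.8782, 203.5025]), np.int32(394)), (array([321., 277.]), np.int32(285)), (array([353.8941, 408.6412]), np.int32(170))]
[[0.5845 0.0539 0.095 ]
 [0.6323 0.0414 0.095 ]] [0.6084 0.0476 0.095 ]
scene 0.75 [378.7, 290.2] (np.int64(367), np.int64(259), np.int64(391), np.int64(296))
[(array([380.    , 259.1364]), np.int32(22))]
side 0.67 [251.7, 224.2] (np.int64(239), np.int64(216), np.int64(273), np.int64(236))
[(array([270.6923, 233.5385]), np.int32(26))]
wrist 0.91 [373.8, 425.5] (np.int64(366), np.int64(407), np.int64(379), np.int64(442))
[(array([364.4566, 425.0973]), np.int32(668))]
```

View pics/v5.png

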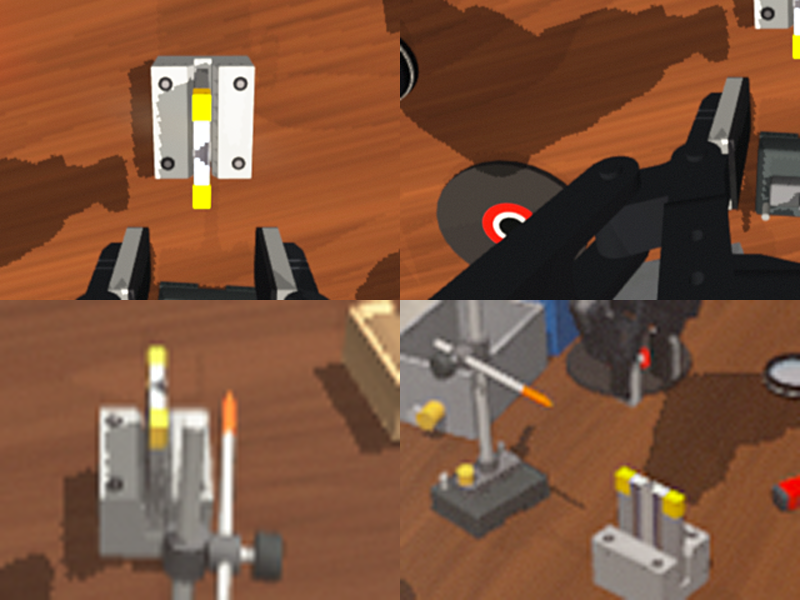

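View 7: the coupon stands fully down in the slot, let go, with the weld at about (0.609,0.0475). The orange tip is at scene (380,255) and side (275,236). Next I measure the tip and the rough loupe pose.

```bash
python3 - <<'E'
from h import *
np.set_printoptions(precision=4,suppress=True)
i0=dict(cam('wrist'),position=np.array([0.67471767,0.08499641,0.37333112]),attitude=np.array([9.86055153e-01,-1.66413647e-01,6.48783483e-04,1.14576255e-03]))
def orange(f,box,info,near):
    im=cv2.imread('pics/'+f+'.png');h=cv2.cvtColor(im,cv2.COLOR_BGR2HSV);m=cv2.inRange(h,(6,185,150),(17,255,255));k=m*0;x0,y0,x1,y1=box;k[y0:y1,x0:x1]=1;m*=k
    n,l,s,c=cv2.connectedComponentsWithStats(m);j=1+np.argmax(s[1:,4]);ys,xs=np.nonzero(l==j);p=np.c_[xs,ys].astype(float)
    mu=p.mean(0);u=np.linalg.svd(p-mu)[2][0];t=(p-mu)@u;E=[mu+u*(t.max()+.5),mu+u*(t.min()-.5)]
    E.sort(key=lambda e:np.linalg.norm(e-near));print(f,len(p),mu,E);return E
V=[('scene',orange('s5',(370,245,392,272),None,(380,255)),None),('side',orange('d5',(255,220,285,245),None,(275,236)),None),('w',orange('w0',(330,145,400,190),i0,(342,160)),i0)]
for k in (0,1):
    print(tri([(n,E[k],inf) for n,E,inf in V]),[tri([(n,E[k],inf) for n,E,inf in V if n!=o])[0] for o in ('scene','side','w')])
print('mid',tri([(n,(E[0]+E[1])/2,inf) for n,E,inf in V]))
L=onz('scene',[232,300.5],.012)[0];H=onz('scene',[227,273.5],.018)[0];print('lens',L,'handle',H,np.degrees(np.arctan2(*(L-H)[1::-1])))
go([*(H[:2]),.22])
E
```

```text
s5 17 [380.     259.0588] [array([380. , 255.5]), array([380. , 262.5])]
d5 22 [270.2727 233.4091] [array([275.2235, 236.5783]), array([266.4363, 230.9532])]
w0 1392 [356.3563 167.7141] [array([326.3196, 159.3417]), array([391.1725, 177.4187])]
(array([0.6812, 0.0579, 0.1521]), [np.float64(3.09810626204326), np.float64(2.4920499600548536), np.float64(4.239180582556448)]) [array([0.6794, 0.0586, 0.1557]), array([0.6784, 0.0584, 0.1469]), array([0.6844, 0.0577, 0.1526])]
(array([0.7131, 0.0486, 0.1585]), [np.float64(0.7020019556433107), np.float64(0.6136900462337729), np.float64(0.9684815069629455)]) [array([0.7138, 0.0474, 0.1569]), array([0.7134, 0.0484, 0.1595]), array([0.7127, 0.0494, 0.1583])]
mid (array([0.6972, 0.0532, 0.1551]), [np.float64(1.5882077672625683), np.float64(1.0329703776521661), np.float64(2.114954466139933)])
lens [ 0.6137 -0.2817  0.012 ] handle [ 0.5237 -0.2888  0.018 ] 4.473032508411274
t 8.62 eef [0.6109 0.0465 0.1977] toolx yaw 165.21 w 0.407 F [ 1.  -0.6  1.7] tilt [-0.0019 -0.0002 -1.    ]
shift cm [ -0.13 -34.64  -2.2 ]
```

Request:
carry_out --moves '[[[0, 0, 0], [0, 0, -5.2], 5], [[0, 0, -5], [-2.5, -3.5, -5.2], 5], [[0, 0, -10], [-5, -7, -5.2], 5], [[0, 0, -19.3], [-9.9, -10.5, -5.2], 5], [[0, 0, -19.3], [-9.9, -10.5, -5.2], 5]]'

```text
t: 9.25
eef_pos: [0.6815, -0.0867, 0.2491]
tool_rot: [-0.001, -0.036, 0.999, -0.001]
contact_force: [-0.6, 0.3, -0.8]
gripper_width: 0.583
```

```bash
python3 - <<'E'
from h import *
import json
i=cam('wrist');im=save('wrist','w6');go()
json.dump({k:np.array(v).tolist() for k,v in i.items()},open('i6.json','w'))
for l in ('gauge_tip','loupe'):
  for r in bot.silhouettes(l,'wrist')[:2]:
    ys,xs=np.nonzero(r['region']);print(l,r['score'],r['location'],(xs.min(),ys.min(),xs.max(),ys.max()))
w=cv2.imread('pics/w0.png')[130:210,310:430]
v=im[:,:,::-1]
cv2.imwrite('pics/v6.png',np.hstack([cv2.resize(v,(480,360)),cv2.copyMakeBorder(cv2.resize(w,(300,200),interpolation=cv2.INTER_CUBIC),0,160,0,0,0)]))
E
```

```text
t 9.3 eef [ 0.6806 -0.0831  0.2493] toolx yaw -175.78 w 0.586 F [-0.5  1.1  0.3] tilt [-1.8e-03 -3.0e-04 -1.0e+00]
gauge_tip 0.71 [519.9, 325.5] (np.int64(479), np.int64(275), np.int64(555), np.int64(379))
loupe 0.66 [313.4, 23.0] (np.int64(271), np.int64(0), np.int64(344), np.int64(58))
```

View pics/v6.png

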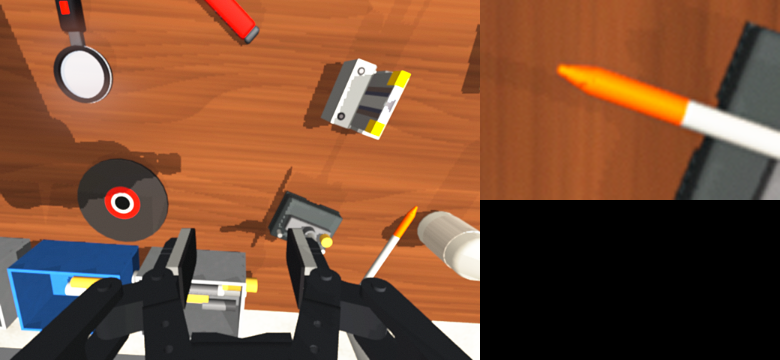

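View 8: the orange tip is at (555,277) in this wrist view and (341,157) in the first one. The black loupe's lens is at (109,97). Recomputing the tip with these.

```bash
python3 - <<'E'
from h import *
import json
np.set_printoptions(precision=4,suppress=True)
i6={k:(np.array(v) if isinstance(v,list) else v) for k,v in json.load(open('i6.json')).items()}
i0=dict(i6,position=np.array([0.67471767,0.08499641,0.37333112]),attitude=np.array([9.86055153e-01,-1.66413647e-01,6.48783483e-04,1.14576255e-03]))
im=cv2.imread('pics/w6.png');h=cv2.cvtColor(im,cv2.COLOR_BGR2HSV);m=cv2.inRange(h,(8,200,200),(17,255,255));ys,xs=np.nonzero(m[255:335,515:570]);print('w6',len(xs),'tip',xs[ys.argmin()]+515,ys.min()+255,'end',xs.min()+515,ys.max()+255)
tip=[('scene',[380,255.3],None),('side',[275.2,236.6],None),('w',[341.2,157.2],i0),('w',[554.7,277],i6)]
bd=[('w',[392.4,174.8],i0),('w',[534.7,314.7],i6)]
T=tri(tip);print(T,[tri(tip[:2]),tri(tip[2:]),tri(tip[:3])]);print(tri(bd))
w=np.array([.609,.0475]);print(np.linalg.norm(T[0][:2]-w))
print('lens',onz('w',[109,97],.012,i6))
go([.545,-.287,.22])
E
```

```text
w6 198 tip 554 274 end 525 317
(array([0.6852, 0.0584, 0.1542]), [np.float64(1.05041556211267), np.float64(2.2186916528912013), np.float64(0.3322418069951266), np.float64(2.0731857093606263)]) [(array([0.6842, 0.0579, 0.1529]), [np.float64(1.082072554137305), np.float64(1.082072554137381)]), (array([0.6855, 0.0585, 0.1572]), [np.float64(0.17286018857478624), np.float64(0.17286018857501215)]), (array([0.6848, 0.0578, 0.153 ]), [np.float64(0.7990863866800122), np.float64(1.4602649204124898), np.float64(0.769052105310613)])]
(array([0.7122, 0.0501, 0.1608]), [np.float64(1.4711862274370968), np.float64(1.4711862274371157)])
0.07700145409389483
lens [[ 0.6028 -0.2812  0.012 ]]
t 9.4 eef [ 0.6799 -0.0793  0.2499] toolx yaw -175.51 w 0.584 F [-0.   0.6 -0.3] tilt [-0.0015  0.0011 -1.    ]
shift cm [ 15.07 -19.65   2.99]
```

Request:
carry_out --moves '[[[0, 0, 0], [3.5, -4.5, 0], 5], [[0, 0, 0], [7, -9, 0], 5], [[0, 0, 0], [11, -14, 1], 5], [[0, 0, 0], [15, -19.6, 3], 5], [[0, 0, 0], [15, -19.6, 3], 5]]'

```text
t: 10.02
eef_pos: [0.5423, -0.2908, 0.2196]
tool_rot: [-0.002, -0.036, 0.999, -0.0]
contact_force: [0.3, 0.5, 0.2]
gripper_width: 0.587
```

```bash
cat >> h.py <<'E'
def loupe(i,im):
    from scipy.optimize import least_squares
    r=[r for r in bot.silhouettes('loupe','wrist')]
    for k in r: print(k['score'],k['location'])
    return r
E
python3 - <<'E'
from h import *
np.set_printoptions(precision=4,suppress=True)
i=cam('wrist');im=save('wrist','w7');go()
for r in bot.silhouettes('loupe','wrist')[:3]:
    m=r['region'];ys,xs=np.nonzero(m);print(r['score'],r['location'],(xs.min(),ys.min(),xs.max(),ys.max()),'meanRGB',im[m].mean(0))
    Q=onz('w',np.c_[xs,ys],.012,i)[:,:2];c=Q.mean(0);u=np.linalg.svd(Q-c,full_matrices=False)[2][0]
    u*=np.sign(u[0]);t=(Q-c)@u;print('  dir',np.degrees(np.arctan2(u[1],u[0])),'ends',c+u*t.min(),c+u*t.max(),'len',np.ptp(t))
cv2.imwrite('pics/v7.png',cv2.resize(im[:,:,::-1],(480,360)))
E
```

```text
t 10.07 eef [ 0.5433 -0.2898  0.2198] toolx yaw -175.76 w 0.585 F [-0.9 -0.6 -0.4] tilt [-0.0027 -0.0006 -1.    ]
0.77 [323.1, 242.1] (np.int64(292), np.int64(109), np.int64(359), np.int64(304)) meanRGB [137.621  126.8561 127.13  ]
  dir 5.718164342648085 ends [ 0.459  -0.2961] [ 0.6376 -0.2783] len 0.1795039566349077
0.65 [464.7, 136.9] (np.int64(403), np.int64(75), np.int64(559), np.int64(239)) meanRGB [246.1293 141.5257 132.3459]
  dir 50.96061457665958 ends [ 0.4363 -0.2211] [ 0.5518 -0.0787] len 0.1833082834234574
0.32 [631.7, 307.9] (np.int64(612), np.int64(273), np.int64(639), np.int64(334)) meanRGB [125.2089 123.5038 117.0958]
  dir 16.372205963482976 ends [0.5846 0.0063] [0.6504 0.0256] len 0.06858119648411663
```

View pics/v7.png

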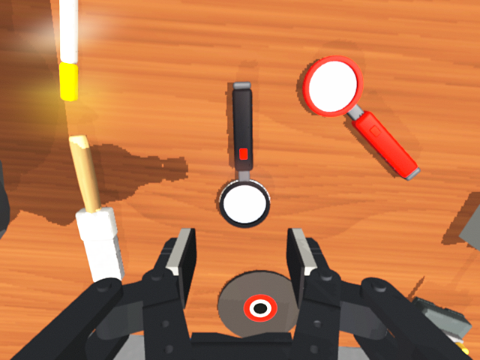

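View 9: the black loupe's handle runs from (323,111) to (324,227) and its lens is at (325,271) in full pixels. Its measured length of 179.5 mm matches the text. The red one at (445,115) is the look-alike. Reaching for the black handle.

Request:
carry_out --moves '[[[0, 0, -1.2], [1.36, 0.17, 5], 5], [[0, 0, -1.2], [1.36, 0.17, 10], 5], [[0, 0, -1.2], [1.36, 0.17, 14], 5], [[0, 0, -1.2], [1.36, 0.17, 15], 5], [[0, 0, -1.2], [1.36, 0.17, 15], 5]]'

```text
t: 10.75
eef_pos: [0.5339, -0.2852, 0.0714]
tool_rot: [0.0, -0.051, 0.999, 0.0]
contact_force: [0.7, 0.5, 0.7]
gripper_width: 0.583
```

```bash
python3 - <<'E'
from h import *
np.set_printoptions(precision=4,suppress=True)
i=cam('wrist');im=save('wrist','w8');go([.5296,-.2891,.021])
r=bot.silhouettes('loupe','wrist')[0]
m=r['region'];ys,xs=np.nonzero(m);print(r['score'],r['location'],(xs.min(),ys.min(),xs.max(),ys.max()))
Q=onz('w',np.c_[xs,ys],.014,i)[:,:2];o=np.array([.5117,-.2908])
for a,b in ((-.04,-.02),(-.02,0),(0,.02),(.02,.04)):
    k=(Q[:,0]-o[0]>a)&(Q[:,0]-o[0]<b);
    if k.sum(): print(a,k.sum(),Q[k].min(0),Q[k].max(0),Q[k].mean(0))
E
```

```text
t 10.8 eef [ 0.5343 -0.2859  0.0723] toolx yaw -174.21 w 0.587 F [ 0.1 -0.2  0.1] tilt [ 0.0023 -0.0003 -1.    ]
shift cm [ 0.51 -0.27  5.13]
0.92 [312.3, 333.5] (np.int64(260), np.int64(126), np.int64(368), np.int64(431))
-0.04 1961 [ 0.4717 -0.3059] [ 0.4917 -0.2815] [ 0.4815 -0.2939]
-0.02 1765 [ 0.4917 -0.3039] [ 0.5117 -0.2802] [ 0.5015 -0.2919]
0 1567 [ 0.5117 -0.3019] [ 0.5317 -0.2784] [ 0.5214 -0.2901]
0.02 1416 [ 0.5317 -0.2998] [ 0.5517 -0.2766] [ 0.5414 -0.2881]
```

Request:
carry_out --moves '[[[0, 0, 0.2], [0.45, -0.25, 2], 5], [[0, 0, 0.2], [0.45, -0.25, 4], 5], [[0, 0, 0.2], [0.45, -0.25, 5.1], 5], [[0, 0, 0.2], [0.45, -0.25, 5.1], 5]]'

```text
t: 11.35
eef_pos: [0.5281, -0.2893, 0.0191]
tool_rot: [-0.001, -0.048, 0.999, 0.0]
contact_force: [-0.3, 0.0, 0.2]
gripper_width: 0.585
```

Request:
carry_out --moves '[[[0, 0, 0], [0, 0, 0], 2.5], [[0, 0, 0], [0, 0, 0], 1], [[0, 0, 0], [0, 0, 0], 1], [[0, 0, 0], [0, 0, 0], 1], [[0, 0, 0], [0, 0, 0], 1]]' --newtons 60

```text
t: 11.98
eef_pos: [0.529, -0.2899, 0.0207]
tool_rot: [0.001, -0.048, 0.999, -0.0]
contact_force: [-1.1, -0.2, 6.2]
gripper_width: 0.24
```

Gripped. Lifting and checking level.

Request:
carry_out --moves '[[[0, 0, 0], [0, 0, -1], 1], [[0, 0, 0], [0, 0, -4], 1], [[0, 0, 0], [0, 0, -9], 1], [[0, 0, 0], [0, 0, -15], 1], [[0, 0, 0], [0, 0, -19], 1]]'

```text
t: 12.6
eef_pos: [0.5287, -0.2899, 0.2131]
tool_rot: [0.001, -0.048, 0.999, -0.001]
contact_force: [0.0, -0.7, -1.7]
gripper_width: 0.24
```

Request:
carry_out --moves '[[[0, 0, 0], [-0.5, 5, 0], 1], [[0, 0, 0], [-1, 10, 0], 1], [[0, 0, 0], [-1.6, 15, 0], 1], [[0, 0, 0], [-2.1, 20, 0], 1], [[0, 0, 0], [-2.6, 24, 0], 1]]'

```text
t: 13.22
eef_pos: [0.5306, -0.0461, 0.2102]
tool_rot: [0.0, -0.049, 0.999, 0.0]
contact_force: [0.7, -0.1, -2.2]
gripper_width: 0.241
```

```bash
python3 - <<'E'
from h import *
go([.5327,.0394,.1697])
i=cam('wrist');r=bot.read_camera('wrist');m=[k for k in bot.silhouettes('loupe','wrist')]
for k in m[:2]:
    ys,xs=np.nonzero(k['region']);print(k['score'],k['location'],(xs.min(),ys.min(),xs.max(),ys.max()))
E
```

```text
t 13.22 eef [ 0.5306 -0.0461  0.2102] toolx yaw -174.42 w 0.241 F [ 0.7 -0.1 -2.2] tilt [-0.e+00  1.e-04 -1.e+00]
shift cm [-1.04  8.49  4.05]
0.63 [321.2, 292.1] (np.int64(284), np.int64(147), np.int64(359), np.int64(449))
0.56 [167.7, 125.7] (np.int64(101), np.int64(59), np.int64(284), np.int64(234))
```

Request:
carry_out --moves '[[[0, 0, 0], [-0.4, 3.5, 0], 1], [[0, 0, 0], [-0.8, 6.5, 0], 1], [[0, 0, 0], [-1.04, 8.5, 0.5], 1], [[0, 0, 0], [-1.04, 8.5, 3], 1], [[0, 0, 0], [-1.04, 8.5, 4], 1]]'

```text
t: 13.95
eef_pos: [0.5324, 0.0366, 0.1687]
tool_rot: [-0.001, -0.048, 0.999, -0.0]
contact_force: [0.5, 0.1, -2.0]
gripper_width: 0.24
```

Request:
carry_out --moves '[[[0, 0, 0], [0, 0, 0], 1], [[0, 0, 0], [0, 0, 0], 1]]'

```text
t: 14.2
eef_pos: [0.5339, 0.0368, 0.1705]
tool_rot: [0.0, -0.048, 0.999, -0.0]
contact_force: [0.0, 1.3, -1.2]
gripper_width: 0.241
```

```bash
python3 - <<'E'
from h import *
import json
go([.5327,.0394,.1697])
i=cam('wrist');im=save('wrist','w9');s=save('scene','s9');d=save('side','d9')
json.dump({k:np.array(v).tolist() for k,v in i.items()},open('i9.json','w'))
f=lambda a,x,y,w,h:cv2.resize(a[y:y+h,x:x+w,::-1],(400,300),interpolation=cv2.INTER_CUBIC)
cv2.imwrite('pics/v9.png',np.vstack([np.hstack([f(im,120,160,400,300),f(s,330,225,100,75)]),np.hstack([f(d,225,195,120,90),f(d,225,195,120,90)*0])]))
E
```

```text
t 14.2 eef [0.5339 0.0368 0.1705] toolx yaw -174.55 w 0.241 F [ 0.   1.3 -1.2] tilt [ 0.001 -0.    -1.   ]
shift cm [0.09 0.27 0.08]
```

View pics/v9.png

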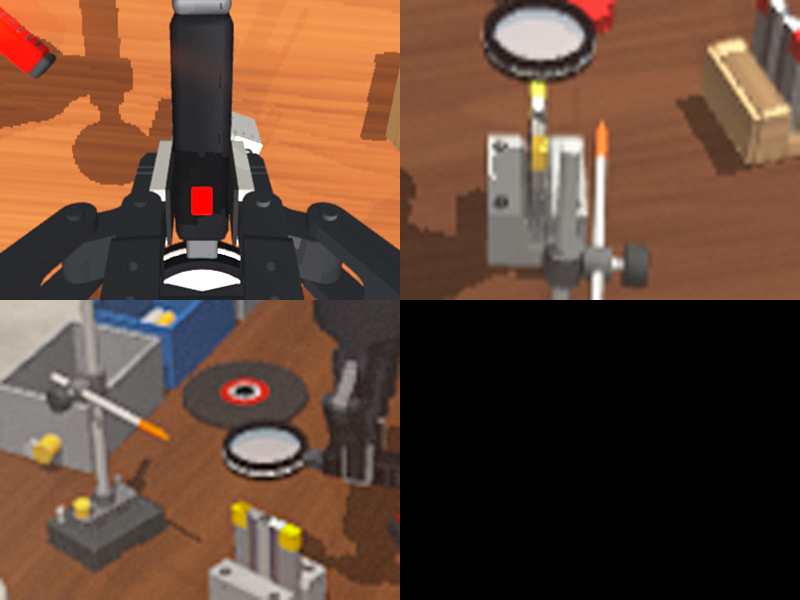

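View 10: the lens is held near the weld, with its centre at scene (364.8,235) and side (304.5,239.9). The tip is clear of the rim. Triangulating with the same two cameras.

```bash
python3 - <<'E'
from h import *
np.set_printoptions(precision=4,suppress=True)
for n in ('scene','side'):
    for r in bot.silhouettes('lens',n)[:2]:
        ys,xs=np.nonzero(r['region']);print(n,r['score'],r['location'],(xs.min(),ys.min(),xs.max(),ys.max()))
print('lens',tri([('scene',[364.8,235],None),('side',[304.5,239.9],None)]))
print('tip',tri([('scene',[380,255.3],None),('side',[275.2,236.6],None)]))
s=cv2.imread('pics/s5.png')[:,:,::-1];d=cv2.imread('pics/d5.png')[:,:,::-1]
A=sorted(blobs(s,*Y,(352,238,376,275)),key=lambda r:r[0][1]);B=sorted(blobs(d,*Y,(280,240,345,275)),key=lambda r:-r[0][0])
P=[tri([('scene',p[0],None),('side',q[0],None)]) for p,q in zip(A,B)];print(A,B,P,(P[0][0]+P[1][0])/2)
d2=cv2.imread('pics/d9.png')[:,:,::-1];print(sorted(blobs(d2,*Y,(280,240,345,275)),key=lambda r:-r[0][0]))
o=bot.get_obs();R_=rot(o['tool_rot'])
# predicted lens by rigid grasp
yaw=np.arctan2(*R_.as_matrix()[1::-1,0])+np.pi;print('pred lens',o['eef_pos']+np.array([.0763,.0081,-.0137]))
# overlay circle projections of candidate lens for silhouette comparison
th=np.linspace(0,2*np.pi,200)
for z in (.150,.156,.162):
  c=np.array([*(o['eef_pos'][:2]+[.0763,.0081]),z]);C=np.vstack([c+np.c_[.032*np.cos(th),.032*np.sin(th),th*0+h] for h in(-.007,.007)])
  for n in('scene','side'):
    p=proj(n,C);print(z,n,np.round([*p.min(0),*p.max(0)],1))
go()
E
```

```text
scene 0.81 [272.9, 261.6] (np.int64(250), np.int64(246), np.int64(308), np.int64(273))
scene 0.65 [359.8, 233.0] (np.int64(350), np.int64(205), np.int64(378), np.int64(245))
side 0.86 [317.1, 242.6] (np.int64(292), np.int64(231), np.int64(362), np.int64(253))
side 0.85 [375.0, 257.1] (np.int64(342), np.int64(245), np.int64(396), np.int64(267))
lens (array([0.6094, 0.0441, 0.1535]), [np.float64(2.0864989816672583), np.float64(2.086498981667355)])
tip (array([0.6842, 0.0579, 0.1529]), [np.float64(1.082072554137305), np.float64(1.082072554137381)])
[(array([364.25 , 246.625]), np.int32(16)), (array([364.6957, 261.9565]), np.int32(23))] [(array([311.7273, 265.6818]), np.int32(44)), (array([296.7273, 258.2424]), np.int32(33))] [(array([0.5827, 0.0553, 0.0902]), [np.float64(0.42129991150580487), np.float64(0.42129991150579643)]), (array([0.633 , 0.0411, 0.0888]), [np.float64(0.7159752863263845), np.float64(0.7159752863264953)])] [0.6078 0.0482 0.0895]
[(array([311.6136, 265.7273]), np.int32(44)), (array([296.6452, 258.5484]), np.int32(31))]
pred lens [0.61   0.0453 0.1566]
0.15 scene [350.7 224.7 378.7 247.1]
0.15 side [290.6 232.5 316.2 251.3]
0.156 scene [350.8 222.7 378.8 245.1]
0.156 side [290.5 230.5 316.2 249.3]
0.162 scene [350.8 220.7 379.  243.1]
0.162 side [290.5 228.6 316.2 247.3]
t 14.45 eef [0.5337 0.0372 0.1703] toolx yaw -174.51 w 0.24 F [-0.9 -0.6 -1. ] tilt [ 0.0009  0.     -1.    ]
```

Request:
carry_out --moves '[[[0, 0, 0], [0, 0.15, 0], 1], [[0, 0, 0], [0, 0.27, 0], 1], [[0, 0, 0], [0, 0.27, 0], 1], [[0, 0, 0], [0, 0.27, 0], 1], [[0, 0, 0], [0, 0.27, 0], 1]]'

```text
t: 15.08
eef_pos: [0.5331, 0.0399, 0.1698]
tool_rot: [0.0, -0.048, 0.999, -0.0]
contact_force: [-0.0, 0.7, -0.2]
gripper_width: 0.237
```

```bash
python3 - <<'E'
from h import *
i=cam('wrist');go();o=bot.get_obs();im=save('wrist','w10');s=save('scene','s10');d=save('side','d10')
v=im[:,:,::-1].copy();T=rot(o['tool_rot']).as_matrix();th=np.linspace(0,2*np.pi,120)
# loupe frame in tool (at grasp): x = -tool x, origin 17.5mm behind TCP
lx=-T[:,0];ly=T[:,1];lz=-T[:,2]
for tilt,col in ((0,(255,0,255)),(.06,(0,255,0))):
    fx=lx*np.cos(tilt)-lz*np.sin(tilt);fz=lz*np.cos(tilt)+lx*np.sin(tilt)
    W=lambda P:o['eef_pos']+(np.array(P)-[.0175,0,.0207])@np.array([fx,ly,fz])
    for P in ([(-.053,-.011,.02),(-.053,.011,.02),(.048,.011,.02),(.048,-.011,.02)],np.c_[.094+.032*np.cos(th),.032*np.sin(th),th*0+.014]):
        cv2.polylines(v,[np.round(proj('w',W(P),i)*4).astype(int)],True,col,1,cv2.LINE_AA,2)
f=lambda a,x,y,w,h:cv2.resize(a[y:y+h,x:x+w,::-1],(300,225),interpolation=cv2.INTER_CUBIC)
cv2.imwrite('pics/v10.png',np.hstack([cv2.resize(v[80:480,200:440],(360,600)),np.vstack([f(s,330,225,100,75),f(d,225,195,120,90),np.zeros((150,300,3),np.uint8)])]))
E
```

```text
t 15.07 eef [0.5331 0.0399 0.1698] toolx yaw -174.51 w 0.237 F [-0.   0.7 -0.2] tilt [ 0. -0. -1.]
```

View pics/v10.png

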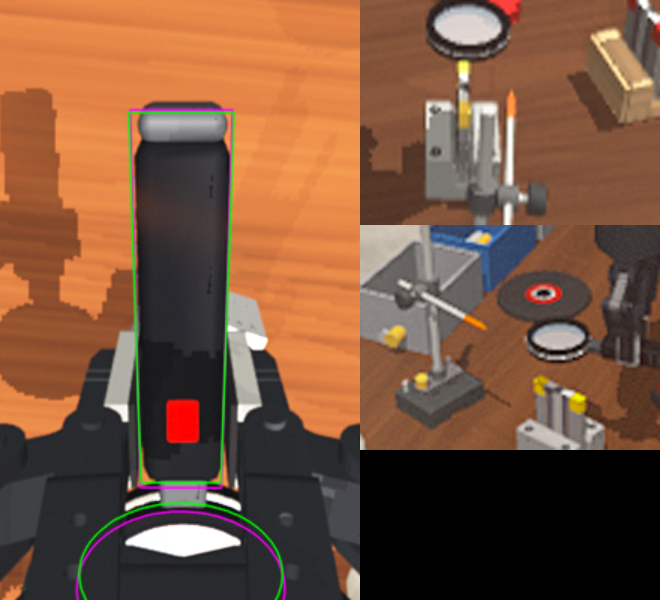

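View 11: the loupe is held over the weld and clear of the tip. The rim edge sits slightly off the level overlay, which hints at a small sag at the lens end. I'll quantify it from the white line.

```bash
python3 - <<'E'
from h import *
np.set_printoptions(precision=1,suppress=True)
i=cam('wrist');o=bot.get_obs();im=cv2.imread('pics/w10.png');g=cv2.cvtColor(im,cv2.COLOR_BGR2GRAY)
for c in (290,296,300,304,342,346,350): print(c,'white rows',[ (k,int(g[k,c])) for k in range(396,424)if g[k,c]>90])
for c in (310,321,332): print('rear',c,g[140:166:1,c])
T=rot(o['tool_rot']).as_matrix();lx=-T[:,0];ly=T[:,1];lz=-T[:,2]
th=np.linspace(np.pi/2,3*np.pi/2,181)
for tilt in (-.03,0,.03,.06):
  for dx in (0,.002):
    fx=lx*np.cos(tilt)-lz*np.sin(tilt);fz=lz*np.cos(tilt)+lx*np.sin(tilt)
    W=lambda P:o['eef_pos']+(np.array(P)-[.0175-dx,0,.0207])@np.array([fx,ly,fz])
    r=[]
    for z in (.007,.014):
        p=proj('w',W(np.c_[.094+.032*np.cos(th),.032*np.sin(th),th*0+z]),i);k=np.argsort(p[:,0]);r+= list(np.interp([300,346],p[k,0],p[k,1]))
    print(tilt,dx,'line',np.array(r[:2]),'topedge',np.array(r[2:]),'rear top/bot',proj('w',W([(-.053,0,.02),(-.053,0,.0)]),i)[:,1])
E
```

```text
290 white rows [(412, 143), (413, 229), (414, 240), (415, 246), (416, 252), (417, 151)]
296 white rows [(396, 169), (397, 168), (398, 164), (399, 161), (400, 163), (401, 164), (402, 151), (410, 140), (411, 230), (412, 240), (413, 249), (414, 255), (415, 178)]
300 white rows [(399, 114), (400, 164), (401, 147), (409, 164), (410, 237), (411, 240), (412, 243), (413, 241), (414, 118)]
304 white rows [(408, 146), (409, 237), (410, 247), (411, 255), (412, 255), (413, 208)]
342 white rows [(399, 103), (400, 150), (401, 120), (409, 192), (410, 253), (411, 255), (412, 255), (413, 255), (414, 178)]
346 white rows [(396, 160), (397, 164), (398, 167), (399, 169), (400, 169), (401, 165), (402, 130), (410, 201), (411, 254), (412, 255), (413, 255), (414, 255), (415, 189)]
350 white rows [(396, 162), (397, 162), (398, 158), (399, 161), (400, 165), (401, 168), (402, 172), (403, 155), (411, 146), (412, 245), (413, 255), (414, 255), (415, 255), (416, 220)]
rear 310 [155 156 156 155 155 155 149 119  68  55  60  70  83 102 119 133 144 152
 164 175 183 191 187 177 174 166]
rear 321 [157 155 155 156 155 156 151 121  70  54  62  68  85 106 120 134 142 151
 160 169 181 185 183 174 164 154]
rear 332 [155 155 156 155 157 157 149 118  69  56  59  69  85 105 124 135 141 153
 160 171 180 185 182 174 165 156]
-0.03 0 line [413.7 415.3] topedge [425.3 426.9] rear top/bot [152.  147.7]
-0.03 0.002 line [417.3 419. ] topedge [429.  430.6] rear top/bot [158.2 153.1]
0 0 line [410.8 412.4] topedge [422.5 424.1] rear top/bot [152.6 146.5]
0 0.002 line [414.3 415.9] topedge [426.1 427.7] rear top/bot [158.9 152. ]
0.03 0 line [407.8 409.4] topedge [419.7 421.3] rear top/bot [153.4 145.4]
0.03 0.002 line [411.2 412.8] topedge [423.2 424.8] rear top/bot [159.7 151. ]
0.06 0 line [404.8 406.4] topedge [416.9 418.4] rear top/bot [154.4 144.5]
0.06 0.002 line [408.1 409.7] topedge [420.3 421.8] rear top/bot [160.8 150.1]
```

The white line was seen at rows 411.5 and 412.5, against 410.8 and 412.4 predicted for a level loupe. The rear end agrees too. The loupe is level to about 0.01 rad, so I hand in.

```bash
python3 -c "
from h import *
go(); print(bot.hand_in())"
```

```text
t 15.22 eef [0.5331 0.0399 0.1698] toolx yaw -174.5 w 0.237 F [-0.2  0.5 -0.5] tilt [-0. -0. -1.]
the job is handed in; nothing more can be done
None
```

I handed the job in at 15.2 s with the loupe still held over the weld; hand-in reports no verdict. I drew the yellow coupon (middle slot) straight up and carried it upright into the viewing block's slot. I let it go once the wrist force showed it on the slot floor. Then I took the black loupe by its handle and left the red look-alike alone.

**Last checks:**
- **Coupon:** it stands down in the slot with the weld at about (0.609, 0.0475) m, against a block centre of (0.6093, 0.0478) m.
- **Sideways:** the last sideways shift of 2.7 mm put the lens within about 3 mm of the weld.
- **Level:** the rim's white line falls within a pixel of where a level loupe should show it, so it is level to about 0.01 rad.
- **Height:** the lens is at about 0.156 m by the arm's pose.

**Where measurements disagreed:**
- **Orange point:** its tip came out at 0.153 m from the scene and side cameras and 0.157 m from the wrist camera. The back end of its orange section, on the same level scriber, came out at 0.158 to 0.161 m. I set the height to about 0.156 m.
- **Lens:** scene and side put it at 0.1535 m, close to their own 0.153 m for the tip.

I expect the height to be within about 2 to 3 mm of the point, inside the 5 mm allowed.

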